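# Brace a stuck jar in its holder and unscrew the cap

### The job

The square green jar standing in the grey drying tray was washed with its orange cap stuck tight. Stand the jar fully down in the square socket of the black holder so it cannot turn, then unscrew the cap anticlockwise (seen from above) and, once the threads let go, lift it straight off and hold it level over the jar's mouth, two or three centimetres clear of the rim. Finish still holding the cap there, with the jar left standing in the socket, and leave the cups, whisk and spatula where they are.

Things in the scene. Friction and masses are not known exactly. Their poses are not given: they have to be found in the camera images.
- jar: Square green glass jar, 60 x 60 mm, body 64 mm tall, then a round neck 34 mm across whose rim is 90 mm above the underside; 100 mm tall with its cap on. 0.25 to 0.5 kg. Origin: centre of its underside; z up, x and y square to its flat sides. It stands loose in the tray (tray floor 5 mm thick, walls 22 mm high) and can be carried by its cap.
- cap: Round orange screw cap, 54 mm across, 24 mm tall, 40 g, a white line on top. Origin: centre of its lower edge; z up. Screwed on, its lower edge is 76 mm above the jar's underside, 12 mm above the jar's square shoulder. It is tight (turning it takes less than 1 N m): unbraced, the jar just turns with it.
- jar_rim (a point): Centre of the jar's rim, 90 mm above its underside. Three lugs and a sprung seal hold the cap: it stays level while turned 38 to 50 degrees anticlockwise from above, then is free (pops up 1 mm) until a hard stop at about 80 degrees: turn some 65 degrees and lift straight up. After 14 mm of lift it clears the rim.
- holder: Black jar holder fixed to the counter, 94 x 94 mm, 38 mm tall, with a square socket 65 mm wide and 30 mm deep with a chamfered mouth, open at the top: the jar goes in with its sides parallel to the socket's (any of the four ways round). Origin: centre of its underside; z up, x and y square to the socket's sides.
- holder_floor (a point): Centre of the socket's floor, 8 mm above the counter: the jar's underside rests here when seated.
- tray: Grey plastic drying tray fixed to the counter, 320 (its x) x 260 (its y) mm, walls 22 mm high, floor 5 mm thick. Origin: centre of its underside.
- cup_a: Blue enamel cup, 76 mm across, 75 mm tall, handle to its +y, standing in the tray beyond the jar. Origin: centre of its underside.
- cup_b: A second blue enamel cup of the same size, on the counter beyond the holder, about 120 mm from it centre to centre. Origin: centre of its underside.
- whisk: Flat stainless whisk lying on the counter, 250 mm long, up to 55 mm wide, 14 mm high. Origin: about its middle, at counter height.
- spatula: Red hard silicone spatula lying on the counter. Origin: about its middle.

How it is judged (in metres and radians):
On the way:
1. the jar stands fully down in the holder's socket with its cap still screwed on (horizontal distance between jar and holder_floor below 0.008 m and z of jar in the frame of holder_floor between -0.004 and 0.004 m and angle between jar's own z axis and vertical below 0.07 rad and z of cap in the frame of jar below 0.08 m and angle between the x axis of cap and the x axis of jar, either way round below 0.5 rad), for 0.2 s.
At the end, for the whole second after the job is handed in: Jar seated in the socket (8 mm off centre, 4 mm in height, 0.07 rad tilt); cap held still by the fingers alone, lower edge 8 to 60 mm above the rim, within 25 mm of the jar axis, tilt under 0.2 rad; neither cap nor fingers touch the jar (horizontal distance between jar and holder_floor below 0.008 m and z of jar in the frame of holder_floor between -0.004 and 0.004 m and angle between jar's own z axis and vertical below 0.07 rad and z of cap in the frame of jar_rim between 0.008 and 0.06 m and horizontal distance between cap and jar_rim below 0.025 m and angle between cap's own z axis and vertical below 0.2 rad and contact force between cap and the fingers above 1 N and contact force between each of cap, the fingers and jar below 0.1 N and linear speed of cap below 0.03 m/s); the arm keeps its last pose, push and grip.
It fails at once if a cup, the whisk or the spatula is moved by more than 30 mm (distance of any of cup_a, cup_b, whisk, spatula from where it was at the start of the episode above 0.03 m).
It fails at once if the jar is tipped by more than 0.6 rad (angle between jar's own z axis and vertical above 0.6 rad).
It also fails if it takes over 42 s, if anything falls off the work surface, if the arm or the gripper's body presses on something with over 40 N, if the wrist force passes 120 N, or if a joint passes its speed limit or range.

### The arm

A 6-joint arm with a two-finger parallel gripper is mounted at the origin on the work surface. World frame = base frame: x ahead of the robot, y to its left, z up, the work surface at z = 0. Lengths are in mm, angles in degrees, forces in N, time in s.
With the tool pointing down it reaches from about 325 to 900 mm from the base axis. Payload 6.1 kg.
Tool frame: the origin (TCP) lies between the finger pads; the fingertips stand 14 mm ahead of it and the grasp point (between the pads) lies 5 mm behind it (env.finger_overhang is the distance from the TCP to the fingertips, in mm); z points along the fingers, y is the direction in which the jaws open and shut (so a half turn about z gives the same grasp; the last joint's range is limited). The gripper opens to 85 mm and grips with 20 to 120 N. Pads are 22 mm wide; open, the fingers measure 114 mm over their backs; the gripper's body (76 mm by 85 mm) begins 54 mm behind the grasp point. The pads swing forward as they close: fully open they stand 13 mm farther back than shut.
Start: joints at [-74.376, 12.628, 87.462, -0, 79.91, -7.225], TCP at [242.688, -575.95, 245.3] pointing down, gripper open.
Joint ranges: [-170.65, 170.65], [-52.31, 119.04], [5.05, 147.46], [-71.25, 251.25], [11.57, 151.72], [-153.62, 153.62]. Speed limits (degrees/s): [147.25, 147.25, 172.46, 180, 180, 180].

### API

Orientations are given as a 3x3 rotation matrix whose columns are the frame's x, y, z axes.
In Python, from plant import env gives the robot as it stands.
- The arm moves only by the shell command python3 -m handwheel 'ROWS'. ROWS is JSON, one flat list of numbers, 7 for each row, row after row: the shift along the tool's x, y, z in m, then the turn, a rotation vector about the tool's x, y, z in degrees, then the opening, from -1 (shut) to 1 (fully open). A call has 1 to 5 rows; each row is the pose to reach, as a shift and turn from the pose commanded when the call began, along the tool's axes at that moment; what a row does not reach only later rows make up. A row lasts 1/12 s, in which the tool goes at most 41.7 mm and 7.16 degrees, less where a joint would pass 70% of its speed; a pose out of reach is approached as far as the arm can. A call with a gripper value outside its range is refused whole. The fingers move at their own pace and stop on an object; the grip force is fixed at half the most. Time passes only in rows, so rows that repeat a pose let the fingers close. It gives the time, the measured TCP pose, the force and the opening at its end, in the units of the state.
- env.sense(): the state, without advancing time (a new reading comes with each control period).
- env.snapshot(name): name is "scene" or "top" or "wrist"; returns a dict with "image" (400x640x3 uint8, red, green, blue), "vfov" (degrees; the focal length in pixels is half the picture's height over the tangent of half this angle, whatever the lens; pixels are square), "cx", "cy" (the principal point, pixels), "T" (4x4, takes a point from camera to world coordinates); the wrist camera has in their place "T_tool_cam" (4x4, takes a point from camera to tool coordinates, whose origin is the TCP and whose axes are the flange's). Camera axes: x right, y up, looking along -z (the intrinsics and any distortion apply to the point x, -y, -z); pixel columns grow to the right and rows downward; lengths in mm; the calibration is good to about 2 mm. The wrist camera is an equidistant fisheye: a pixel r from the principal point sees the ray r / f radians off the axis. A picture is of the moment at which its call begins: read the wrist's pose just before it. There is no depth.
- env.job_done(): hands the job in, once; it reports no verdict.
The state is a dict: "time_s": time; "joints": joint angles; "dq": joint speeds; "joint_efforts": joint torques, N m; "ee_pos": TCP position; "tcp_rot": TCP orientation; "ft_force": force on the tool from outside, world axes, zero at the start; "ft_torque": the same for the moment, N m; "finger_gap": finger opening in mm.
Only numpy, scipy, OpenCV 4.12 (cv2) and the standard library are available. Lean on these libraries where they do the work, as an engineer would, in place of code of your own. Each camera call takes 0.05 s, during which the arm holds its last target. There are 200 camera calls.

## Working session

There is one attempt and no reset: what is moved stays moved. The work goes in short steps, Python scripts to look and compute and a shell command to move; the robot and the scene stay as the last step left them, time stands still between calls to the robot, and variables do not carry over. Pictures are saved under pics/ and viewed, about 8 in all and at most 12, crops included, and the job is handed in when it is done.

```bash
ls; mkdir -p pics
cat > h.py <<'E'
import numpy as np, cv2
from plant import env
def snap(n,f):
    s=env.sense(); d=env.snapshot(n); cv2.imwrite(f,cv2.cvtColor(d["image"],cv2.COLOR_RGB2BGR))
    T=np.eye(4)
    if n=="wrist":
        T[:3,:3]=np.array(s["tcp_rot"]).reshape(3,3);T[:3,3]=s["ee_pos"];T=T@np.array(d["T_tool_cam"])
    else: T=np.array(d["T"])
    np.savez(f[:-4],T=T,f=200/np.tan(np.radians(d["vfov"]/2)),c=[d["cx"],d["cy"]],fish=n=="wrist")
    return d
def ray(f,u,v):
    k=np.load(f[:-4]+".npz");x=np.array([u-k["c"][0],v-k["c"][1]])
    if k["fish"]:
        r=np.hypot(*x);t=r/k["f"];q=np.r_[x/r*np.sin(t),np.cos(t)]
    else: q=np.r_[x/k["f"],1]
    q=np.array([q[0],-q[1],-q[2]]);T=k["T"];return T[:3,3],T[:3,:3]@q
def onz(f,u,v,z):
    o,d=ray(f,u,v);return o+d*(z-o[2])/d[2]
E
python3 - <<'E'
from h import *
for n in("top","scene"):
    d=snap(n,f"pics/{n}1.png");print({k:v for k,v in d.items() if k!="image"})
s=env.sense();print(s["tcp_rot"],s["ee_pos"],s["time_s"],s["finger_gap"])
E
```

```text
pics
{'vfov': 44.46652220025021, 'cx': 322.95014936571584, 'cy': 196.70753167600583, 'T': array([[ 2.56864699e-02,  9.86925481e-01, -1.59117251e-01,
         2.90030860e+02],
       [-9.99670023e-01,  2.53235097e-02, -4.30862742e-03,
        -8.82846894e-01],
       [-2.22886936e-04,  1.59175419e-01,  9.87250291e-01,
         1.67534619e+03],
       [ 0.00000000e+00,  0.00000000e+00,  0.00000000e+00,
         1.00000000e+00]])}
{'vfov': 56.50312164509753, 'cx': 312.5132790205579, 'cy': 199.27291571084538, 'T': array([[-8.40946721e-01, -4.13844422e-01,  3.48627892e-01,
         9.81146403e+02],
       [ 5.41074651e-01, -6.34952412e-01,  5.51428742e-01,
         7.00875510e+02],
       [-6.84358821e-03,  6.52355907e-01,  7.57881875e-01,
         1.04208601e+03],
       [ 0.00000000e+00,  0.00000000e+00,  0.00000000e+00,
         1.00000000e+00]])}
[[ 9.21538137e-01  3.88287566e-01 -4.77280700e-04]
 [ 3.88287801e-01 -9.21536632e-01  1.67892352e-03]
 [ 2.12073478e-04 -1.73251433e-03 -9.99998477e-01]] [ 242.53971193 -575.45600034  244.31873129] 0.1 85.28518389422415
```

View pics/top1.png

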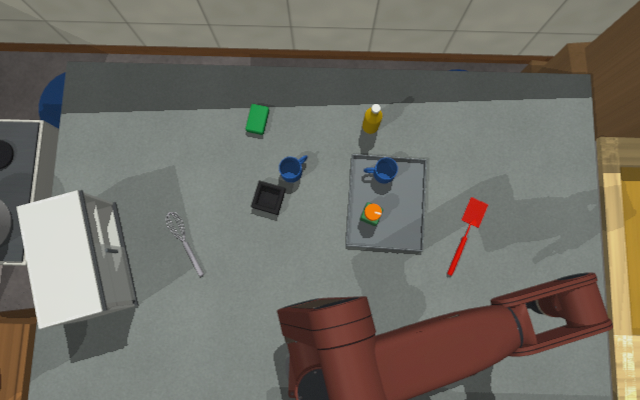

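View pics/scene1.png

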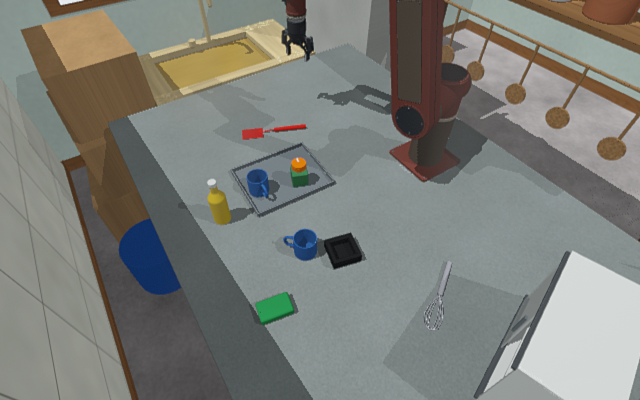

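The overview shows the capped jar at about (373,212) in the top view, the holder at (268,198), cup_a at (386,170) and cup_b at (291,169). I'll work out rough positions and an enlarged crop next.

Run:
```python
from h import *
f="pics/top1.png"
for n,u,v,z in [("cap",373,212,105),("holder",268.5,197.5,38),("cupa",387,169,75),("cupb",290,169,75)]: print(n,onz(f,u,v,z).round(1))
i=cv2.imread(f)
a=cv2.resize(i[150:230,340:430],None,fx=6,fy=6,interpolation=2);b=cv2.resize(i[150:230,240:310],None,fx=6,fy=6,interpolation=2)
w=cv2.hconcat([b[:, :],a])[:, :800];print(w.shape);cv2.imwrite("pics/crop1.png",w[:,:800])
```

```text
cap [ 497.2 -157.2  105. ]
holder [546.5 190.7  38. ]
cupa [ 647.3 -205.6   75. ]
cupb [638.9 118.7  75. ]
(480, 800, 3)
```

View pics/crop1.png

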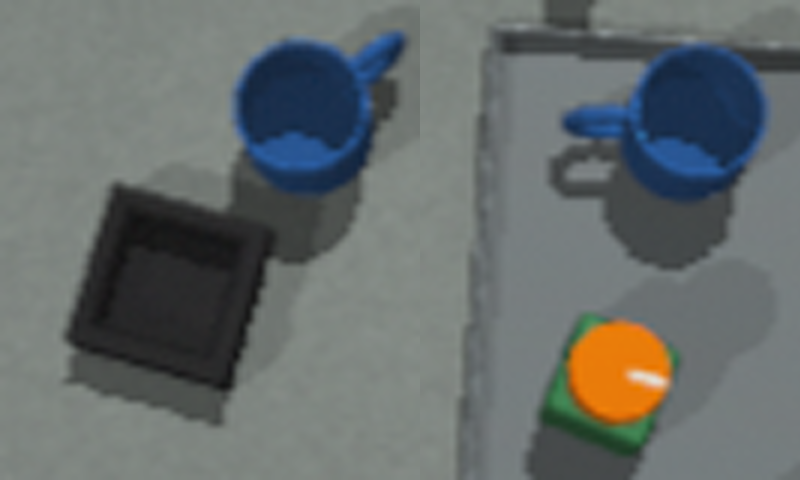

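Run:
```python
from h import *
f="pics/top1.png"
def P(u,v,z,ox):return onz(f,ox+u/6,150+v/6,z)
H=np.array([P(u,v,38,240) for u,v in[(118,185),(272,232),(232,387),(70,340)]])
J=np.array([P(u-420,v,69,340) for u,v in[(590,315),(680,350),(640,440),(548,410)]])
for n,Q in(("h",H),("j",J)):
    e=np.roll(Q,-1,0)-Q;print(n,Q.mean(0).round(1),np.hypot(e[:,0],e[:,1]).round(),(np.degrees(np.arctan2(e[:,1],e[:,0]))%90).round(1))
print(P(200,372,105,340))
print(np.array(env.snapshot("wrist")["T_tool_cam"]).round(2))
```

```text
h [546.1 189.5  38. ] [92. 91. 95. 92.] [74.3 77.9 75.2 75.6]
j [ 498.2 -158.9   69. ] [53. 55. 53. 58.] [69.9 66.8 73.2 67.1]
[ 497.2195489  -158.23347586  105.        ]
[[  -0.      0.95    0.32   81.99]
 [   1.      0.     -0.      0.57]
 [  -0.      0.32   -0.95 -129.77]
 [   0.      0.      0.      1.  ]]
```

```bash
cat >> h.py <<'E'
def rem(x,y,z,yaw):
    "shift (m) and turn (deg) in tool axes to TCP x,y,z, tool pointing down with x axis at yaw"
    from scipy.spatial.transform import Rotation as R
    s=env.sense();T=np.array(s["tcp_rot"]).reshape(3,3);c,n=np.cos(np.radians(yaw)),np.sin(np.radians(yaw))
    G=np.array([[c,n,0],[n,-c,0],[0,0,-1]])
    print("rem",(T.T@(np.array([x,y,z])-s["ee_pos"])/1e3).round(4),R.from_matrix(T.T@G).as_rotvec(degrees=True).round(2),"t",round(s["time_s"],2),"pos",np.round(s["ee_pos"],1),"gap",round(s["finger_gap"],1),"F",np.round(s["ft_force"],1),"tau",np.round(s["ft_torque"],2),"yaw",np.degrees(np.arctan2(T[1,0],T[0,0])).round(1))
E
python3 -m handwheel '[0.397,-0.286,0,0,0,-46,1, 0.397,-0.286,0,0,0,-46,1, 0.397,-0.286,0,0,0,-46,1, 0.397,-0.286,0,0,0,-46,1, 0.397,-0.286,0,0,0,-46,1]'; python3 -c "
from h import *
rem(497,-158,210,69)"
```

```text
time_s: 0.57
ee_pos: [351.6, -396.3, 244.9]
tcp_rot: [[0.515, 0.857, -0.0], [0.857, -0.515, 0.001], [0.0, -0.0, -1.0]]
ft_force: [0.8, -0.6, -1.0]
finger_gap: 85.5
rem [0.2791 0.0018 0.035 ] [ -0.02  -0.02 -10.03] t 0.57 pos [ 351.6 -396.3  244.9] gap 85.5 F [ 0.8 -0.6 -1. ] tau [-0.04 -0.04 -0.  ] yaw 59.0
```

```bash
python3 -m handwheel '[0.279,0.002,0.035,0,0,-10,1, 0.279,0.002,0.035,0,0,-10,1, 0.279,0.002,0.035,0,0,-10,1, 0.279,0.002,0.035,0,0,-10,1, 0.279,0.002,0.035,0,0,-10,1]' >/dev/null; python3 -c "
from h import *
rem(497,-158,210,69)"
```

```text
rem [0.0714 0.0113 0.0091] [ 0.01  0.   -0.35] t 0.98 pos [ 460.5 -220.3  219.1] gap 85.3 F [ 0.5 -0.4  0.6] tau [-0.04 -0.03  0.02] yaw 68.7
```

```bash
python3 -m handwheel '[0.0714,0.0113,0.009,0,0,-0.3,1, 0.0714,0.0113,0.009,0,0,-0.3,1, 0.0714,0.0113,0.009,0,0,-0.3,1]' >/dev/null; python3 -c "
from h import *
rem(497,-158,210,69)
snap('wrist','pics/w1.png')"
```

```text
rem [-0.0034  0.0003 -0.0008] [-0.09 -0.14  0.25] t 1.23 pos [ 497.9 -154.7  209.2] gap 85.3 F [-0.1 -0.2 -0.7] tau [-0.02 -0.03  0.02] yaw 69.2
```

View pics/w1.png

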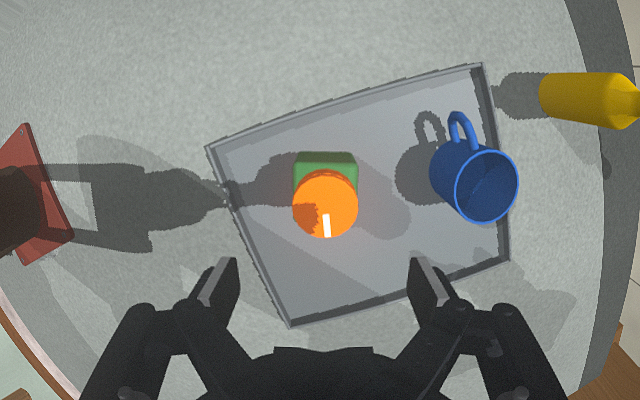

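The wrist view shows the cap centred at about (325,207), and the jar's far shoulder edge running almost level at row 153. A crop will pin this down.

```bash
python3 -c "
from h import *
i=cv2.imread('pics/w1.png');cv2.imwrite('pics/w1c.png',cv2.resize(i[140:250,280:370],None,fx=5.4,fy=5.4,interpolation=2))
h=cv2.cvtColor(i,40);m=cv2.inRange(h,(5,120,60),(22,255,255))|cv2.inRange(h,(0,0,225),(179,40,255));m[:140]=0;m[250:]=0;m[:,:280]=0;m[:,370:]=0
c=max(cv2.findContours(m,0,1)[0],key=cv2.contourArea);print(cv2.boundingRect(c),cv2.fitEllipse(c))"
```

```text
(292, 168, 67, 70) ((324.6502685546875, 203.1754150390625), (65.7093505859375, 68.80612182617188), 176.83009338378906)
```

View pics/w1c.png

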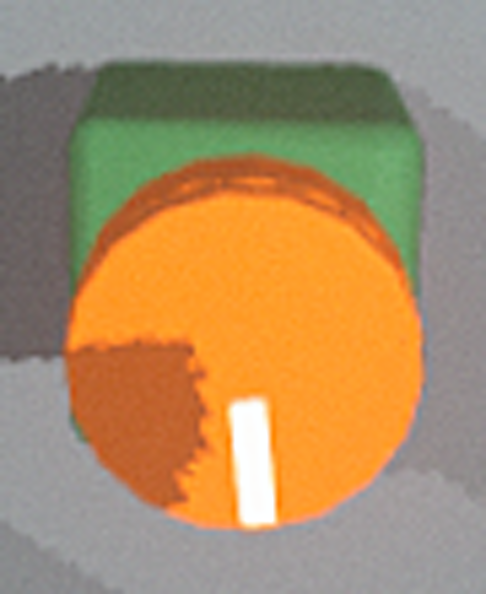

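Run:
```python
from h import *
f="pics/w1.png"
P=lambda u,v,z:onz(f,280+u/5.4,140+v/5.4,z)
c=P(245,360,105);print("cap",c,"dia",np.linalg.norm(P(66,360,105)-P(424,360,105)),np.linalg.norm(P(245,190,105)-P(245,528,105)))
a,b=P(100,121,69),P(390,122,69);d=b-a;print("edge yaw",np.degrees(np.arctan2(d[1],d[0]))%90)
l,r=P(73,150,69),P(421,150,69);print("width",np.linalg.norm(l-r))
for p,q in(((74,140),(73,240)),((421,140),(418,270))):
    d=P(*p,69)-P(*q,69);print("side",np.degrees(np.arctan2(d[1],d[0]))%90)
y=np.radians(69);n=np.array([np.cos(y),np.sin(y),0]);s=np.array([n[1],-n[0],0]);print("axis along s: l/r mid",((l+r)/2-c)@s,"edge to cap",((a+b)/2-c)@n)
rem(c[0],c[1],93,69)
```

```text
cap [ 498.57242765 -158.39381064  105.        ] dia 53.494454189711966 53.7245719198486
edge yaw 69.03423260141639
width 57.71970646487311
side 67.1697981955931
side 69.65939050733121
axis along s: l/r mid 0.444135232670571 edge to cap 28.77307821724976
rem [-0.0008  0.0021  0.1165] [-0.09 -0.03  0.24] t 1.28 pos [ 497.  -157.   209.5] gap 85.4 F [-0.3 -1.2 -1.3] tau [-0.04  0.05  0.05] yaw 69.2
```

```bash
python3 -m handwheel '[-0.001,0.002,0.04,0,0,0.2,1, -0.001,0.002,0.075,0,0,0.2,1, -0.001,0.002,0.1,0,0,0.2,1, -0.001,0.002,0.113,0,0,0.2,1, -0.001,0.002,0.1165,0,0,0.2,1]' >/dev/null; python3 -m handwheel '[0,0,0,0,0,0,1, 0,0,0,0,0,0,1]' >/dev/null; python3 -c "
from h import *
rem(498.3,-158.4,93,69)"
```

```text
rem [ 0.0038 -0.0016  0.0018] [ 0.07  0.02 -0.29] t 1.87 pos [ 498.4 -162.5   94.8] gap 85.6 F [ 0.7 -0.1 -0.4] tau [ 0.02 -0.05  0.03] yaw 68.7
```

```bash
python3 -m handwheel '[0,0,0,0,0,0,1, 0,0,0,0,0,0,1]' >/dev/null; python3 -c "
from h import *
rem(498.3,-158.4,93,69)"
```

```text
rem [ 0.0034 -0.0021  0.0026] [ 0.17  0.02 -0.26] t 2.03 pos [ 499.  -162.4   95.6] gap 85.5 F [ 0.1 -0.6  0.1] tau [ 0.   -0.03 -0.02] yaw 68.7
```

```bash
python3 -m handwheel '[0.0035,-0.002,0.0025,0,0,-0.2,1, 0.0035,-0.002,0.0025,0,0,-0.2,1, 0.0035,-0.002,0.0025,0,0,-0.2,-1, 0.0035,-0.002,0.0025,0,0,-0.2,-1, 0.0035,-0.002,0.0025,0,0,-0.2,-1]' ; python3 -m handwheel '[0,0,0,0,0,0,-1, 0,0,0,0,0,0,-1, 0,0,0,0,0,0,-1]' >/dev/null; python3 -c "
from h import *
rem(498.3,-158.4,93,69)"
```

```text
time_s: 2.45
ee_pos: [497.8, -157.7, 91.7]
tcp_rot: [[0.359, 0.933, 0.001], [0.933, -0.359, -0.0], [-0.0, 0.001, -1.0]]
ft_force: [0.1, 0.5, 4.9]
finger_gap: 52.5
rem [-0.0005  0.0008 -0.0012] [ 0.04 -0.   -0.04] t 2.7 pos [ 497.7 -157.7   91.8] gap 52.5 F [0.8 0.7 4.3] tau [0.13 0.14 0.06] yaw 69.0
```

```bash
python3 -m handwheel '[0,0,-0.01,0,0,0,-1, 0,0,-0.03,0,0,0,-1, 0,0,-0.055,0,0,0,-1, 0,0,-0.075,0,0,0,-1, 0,0,-0.085,0,0,0,-1]' >/dev/null; python3 -m handwheel '[0,0,0,0,0,0,-1, 0,0,0,0,0,0,-1]' >/dev/null; python3 -c "
from h import *
rem(546,189.5,177,75.7)
snap('wrist','pics/w2.png')"
```

```text
rem [ 0.3414 -0.0788 -0.0011] [-0.03  0.   -6.74] t 3.28 pos [ 497.  -157.5  175.8] gap 52.5 F [ 0.4  0.4 -5.5] tau [-0.01  0.04  0.01] yaw 69.0
```

View pics/w2.png

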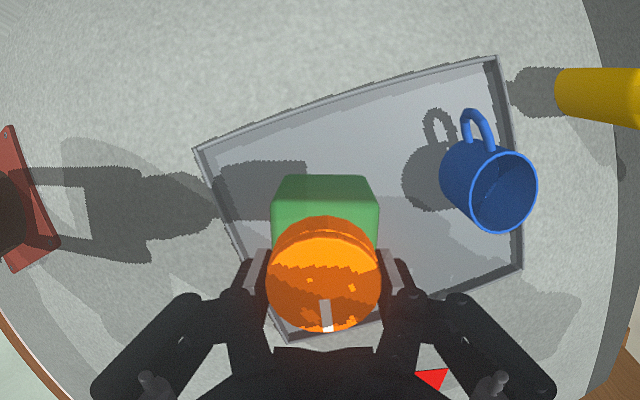

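The jar hangs level from the cap (cap centre about (323,283)), and its shoulder edge is level at row 200. Carry it towards the holder and stop about 90 mm short to look.

```bash
python3 -m handwheel '[0.03,-0.007,0,0,0,-1.5,-1, 0.07,-0.017,0,0,0,-3,-1, 0.11,-0.026,0,0,0,-5,-1, 0.15,-0.035,0,0,0,-6.7,-1, 0.19,-0.045,0,0,0,-6.7,-1]' >/dev/null; python3 -c "
from h import *
rem(546,189.5,177,75.7)"
```

```text
rem [ 0.1531 -0.0144 -0.003 ] [-0.21  0.04  0.  ] t 3.75 pos [522.2  37.6 174.1] gap 52.3 F [ 0.4 -0.6 -4.4] tau [-0.01 -0.08 -0.03] yaw 75.7
```

```bash
python3 -m handwheel '[0.03,-0.005,-0.003,0,0,0,-1, 0.05,-0.008,-0.003,0,0,0,-1, 0.06,-0.014,-0.003,0,0,0,-1, 0.06,-0.014,-0.003,0,0,0,-1, 0.06,-0.014,-0.003,0,0,0,-1]' >/dev/null;python3 -m handwheel '[0,0,0,0,0,0,-1, 0,0,0,0,0,0,-1]' >/dev/null;  python3 -c "
from h import *
rem(546,189.5,177,75.7)
snap('wrist','pics/w3.png')
i=cv2.imread('pics/w3.png');cv2.imwrite('pics/w3c.png',cv2.resize(i[30:350,180:480],None,fx=1.85,fy=1.85,interpolation=2))"
```

```text
rem [ 0.0956 -0.0025  0.0017] [-0.05  0.04 -0.12] t 4.33 pos [524.6  96.3 178.8] gap 52.3 F [ 0.6 -0.2 -4.9] tau [-0.    0.02 -0.  ] yaw 75.6
```

View pics/w3c.png

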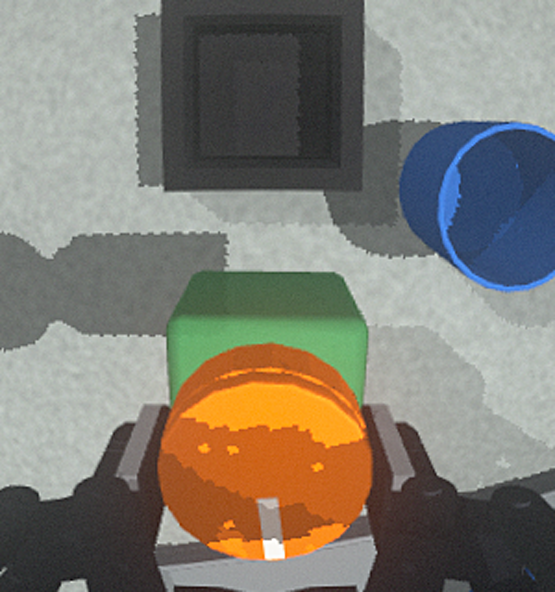

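```bash
python3 -c "
from h import *
i=cv2.imread('pics/w3.png');i=cv2.convertScaleAbs(i,alpha=1.8);cv2.imwrite('pics/w3h.png',cv2.resize(i[0:145,250:400],None,fx=4,fy=4,interpolation=2))"
```

```text
(no output)
```

View pics/w3h.png

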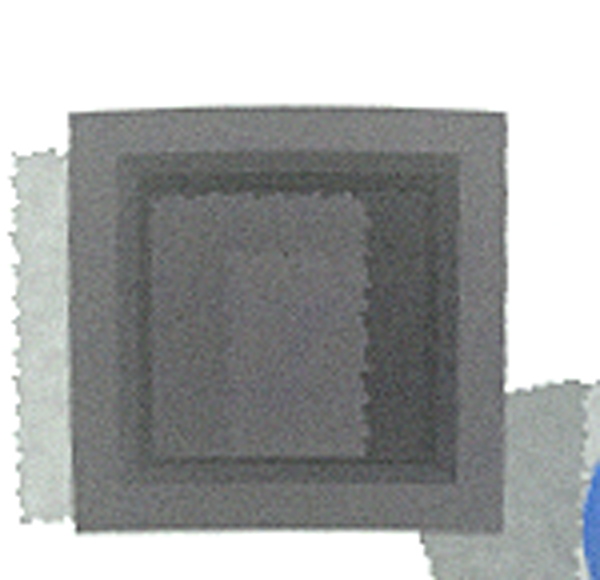

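Run:
```python
from h import *
f="pics/w3.png"
H=np.array([onz(f,250+u/4,v/4,38) for u,v in[(69,112),(506,112),(503,531),(75,531)]])
e=np.roll(H,-1,0)-H;hc=H.mean(0);print("holder",hc.round(1),np.hypot(e[:,0],e[:,1]).round(1),(np.degrees(np.arctan2(e[:,1],e[:,0]))%90).round(1))
P=lambda u,v,z:onz(f,180+u/1.85,30+v/1.85,z)
a,b=P(185,315,156),P(350,315,156);d=b-a;print("jar yaw",np.degrees(np.arctan2(d[1],d[0]))%90)
y=np.radians(75.6);n=np.array([np.cos(y),np.sin(y),0]);s=np.array([n[1],-n[0],0])
l,r=P(169,345,156),P(366,345,156);print("w",np.linalg.norm(l-r))
t=np.array([524.6,96.3,0])
print("jar in tool: x",((a+b)/2-t)@n-30,"y",((l+r)/2-t)@s)
c=P(265.5,468,192);print("cap",c,(c-t)@n,(c-t)@s, np.linalg.norm(P(159,468,192)-P(372,468,192)))
print("holder in tool",(hc-t)@n,(hc-t)@s)
```

```text
holder [548.6 192.3  38. ] [93.9 93.6 94.2 93.7] [75.4 75.8 75.5 75.6]
jar yaw 75.52807462281159
w 57.03122611948466
jar in tool: x -0.33436707392409915 y 0.9762140385724187
cap [525.59690263  98.84995952 192.        ] 2.7177674524797935 0.3314339612568029 52.38352987447646
holder in tool 98.99034860058869 -0.6697667279170965
```

```bash
python3 -m handwheel '[0.03,0,0,0,0,0,-1, 0.06,-0.001,0,0,0,0,-1, 0.085,-0.0014,0.01,0,0,0,-1, 0.098,-0.0014,0.025,0,0,0,-1, 0.098,-0.0014,0.045,0,0,0,-1]' >/dev/null;python3 -m handwheel '[0,0,0,0,0,0,-1, 0,0,0,0,0,0,-1, 0,0,0,0,0,0,-1]' >/dev/null;  python3 -c "
from h import *
y=np.radians(75.6);n=np.array([np.cos(y),np.sin(y)]);s=np.array([n[1],-n[0]])
g=np.array([524.6,96.3])+98*n-1.4*s;print(g)
rem(*g,134,75.6)
snap('wrist','pics/w4.png')
i=cv2.imread('pics/w4.png');cv2.imwrite('pics/w4c.png',cv2.resize(cv2.convertScaleAbs(i[120:320,230:420],alpha=1.4),None,fx=3,fy=3,interpolation=2))"
```

```text
[547.61559252 191.56931563]
rem [-0.0005 -0.0005  0.0011] [ 0.03 -0.   -0.01] t 5.05 pos [548.3 191.9 135.1] gap 52.6 F [ 0.3 -0.  -5.3] tau [ 0.03 -0.02 -0.  ] yaw 75.6
```

View pics/w4c.png

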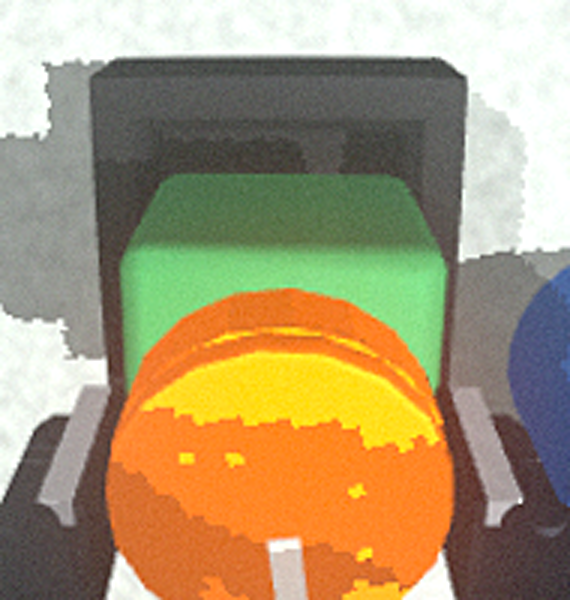

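The jar is over the socket and parallel to it: holder top spans x 92–466, jar bottom 160–408 at row 177, far socket lip at row 123. I'll compute the residual offset.

Run:
```python
from h import *
f="pics/w4.png";zb=5+135.1-91.8
P=lambda u,v,z:onz(f,230+u/3,120+v/3,z)
y=np.radians(75.6);n=np.array([np.cos(y),np.sin(y),0]);s=np.array([n[1],-n[0],0]);t=np.array([548.3,191.9,0])
q=lambda p:np.round([(p-t)@n,(p-t)@s],1)
print("bottom",q(P(163,177,zb)),q(P(405,177,zb)),"shoulder",q(P(122,250,zb+64)),q(P(445,250,zb+64)))
print("holder",q(P(93,80,38)),q(P(466,80,38)),"lip",q(P(150,123,38)),q(P(428,123,38)))
```

```text
bottom [ 24.2 -27.9] [24.2 30.7] shoulder [ 28.  -27.5] [27.9 29.3]
holder [ 46.7 -46.1] [46.6 46.8] lip [ 35.5 -32.1] [35.5 37.5]
```

```bash
python3 -m handwheel '[0.001,-0.0007,0.004,0,0,0,-1, 0.001,-0.0007,0.008,0,0,0,-1, 0.001,-0.0007,0.012,0,0,0,-1, 0.001,-0.0007,0.016,0,0,0,-1, 0.001,-0.0007,0.018,0,0,0,-1]' ;python3 -c "
from h import *
rem(547.6,193,94.8,75.6)"
```

```text
time_s: 5.52
ee_pos: [547.0, 193.9, 115.7]
tcp_rot: [[0.248, 0.969, -0.001], [0.969, -0.248, 0.0], [-0.0, -0.001, -1.0]]
ft_force: [-0.2, 1.0, -3.8]
finger_gap: 52.7
rem [-0.0007  0.0008  0.0209] [-0.04  0.01  0.05] t 5.52 pos [547.  193.9 115.7] gap 52.7 F [-0.2  1.  -3.8] tau [ 0.16 -0.01 -0.02] yaw 75.7
```

```bash
python3 -m handwheel '[0,0,0.004,0,0,0,-1, 0,0,0.008,0,0,0,-1, 0,0,0.012,0,0,0,-1, 0,0,0.016,0,0,0,-1, 0,0,0.018,0,0,0,-1]' |grep -E 'pos|force';python3 -m handwheel '[0,0,0.001,0,0,0,-1, 0,0,0.002,0,0,0,-1, 0,0,0.003,0,0,0,-1, 0,0,0.003,0,0,0,-1]' |grep -E 'pos|force'; python3 -c "
from h import *
rem(547.6,193,94.8,75.6)"
```

```text
ee_pos: [547.0, 193.9, 97.5]
ft_force: [0.1, 0.2, -5.7]
ee_pos: [547.6, 193.9, 95.8]
ft_force: [-0.9, -1.0, -3.8]
rem [-0.0009  0.0002  0.001 ] [ 0.02 -0.    0.06] t 6.27 pos [547.6 193.9  95.8] gap 52.4 F [-0.9 -1.  -3.8] tau [0.02 0.15 0.04] yaw 75.7
```

```bash
python3 -m handwheel '[0,0,0.001,0,0,0,-1, 0,0,0.002,0,0,0,-1, 0,0,0.003,0,0,0,-1, 0,0,0.003,0,0,0,-1]' |grep -E 'pos|force'; python3 -c "
from h import *
rem(547.6,193,94.8,75.6)"
```

```text
ee_pos: [548.5, 193.7, 95.3]
ft_force: [-6.6, -3.2, 13.8]
rem [-0.0009 -0.0007  0.0005] [ 0.13 -0.01  0.07] t 6.6 pos [548.5 193.7  95.3] gap 52.3 F [-6.6 -3.2 13.8] tau [-0.47  1.14  0.08] yaw 75.7
```

```bash
python3 -m handwheel '[0,0,0,0,0,0,-1, 0,0,0,0,0,0,-1, 0,0,0,0,0,0,1, 0,0,0,0,0,0,1, 0,0,0,0,0,0,1]' |grep -E 'pos|force|gap'; python3 -c "
from h import *
rem(547.6,193,94.8,75.6)
snap('wrist','pics/w5.png')
i=cv2.imread('pics/w5.png');cv2.imwrite('pics/w5c.png',cv2.resize(cv2.convertScaleAbs(i[120:350,230:420],alpha=1.4),None,fx=2.6,fy=2.6,interpolation=2))"
```

```text
ee_pos: [547.9, 194.1, 92.9]
ft_force: [0.1, -0.2, -0.1]
finger_gap: 84.5
rem [-0.0011 -0.0001 -0.0019] [ 0.07 -0.04  0.05] t 7.02 pos [547.9 194.1  92.9] gap 84.5 F [ 0.1 -0.2 -0.1] tau [-0.02  0.03  0.02] yaw 75.7
```

View pics/w5c.png

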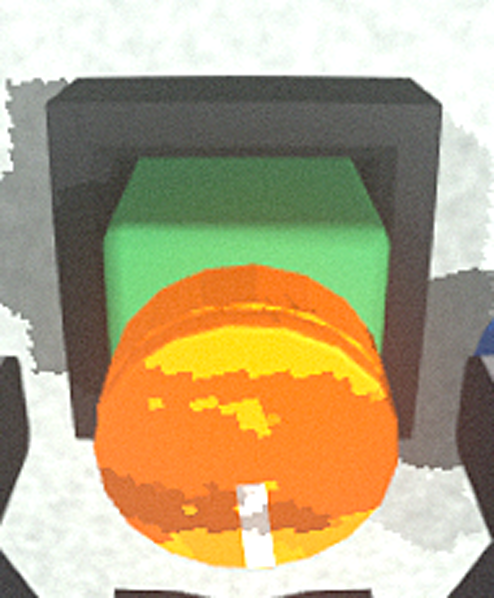

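Run:
```python
from h import *
f="pics/w5.png"
P=lambda u,v,z:onz(f,230+u/2.6,120+v/2.6,z)
y=np.radians(75.6);n=np.array([np.cos(y),np.sin(y),0]);s=np.array([n[1],-n[0],0]);t=np.array([547.9,194.1,0])
q=lambda p:np.round([(p-t)@n,(p-t)@s],1)
for z in(72,82):print(z,"shoulder",q(P(105,240,z)),q(P(388,240,z)),"far",q(P(250,226,z)))
print("holder",q(P(48,103,38)),q(P(441,103,38)))
print("cap",q(P(96,440,108)),q(P(398,440,108)),q(P(250,325,108)),q(P(258,567,108)))
```

```text
72 shoulder [ 23.6 -27.5] [23.6 29.8] far [26.6  1.8]
82 shoulder [ 27.5 -25.7] [27.4 27.9] far [30.3  1.7]
holder [ 45.3 -45.8] [45.3 47.7]
cap [ -0.  -25.3] [-0.2 27.4] [22.9  1.4] [-30.3   3.2]
```

```bash
python3 -m handwheel '[-0.0025,0.001,-0.002,0,0,0,1, -0.0025,0.001,-0.002,0,0,0,1, -0.0025,0.001,-0.002,0,0,0,-1, -0.0025,0.001,-0.002,0,0,0,-1, -0.0025,0.001,-0.002,0,0,0,-1]' >/dev/null; python3 -m handwheel '[0,0,0,0,0,0,-1, 0,0,0,0,0,0,-1, 0,0,0,0,0,0,-1, 0,0,0,0,0,0,-1]' |grep -E 'pos|force|gap'; python3 -m handwheel '[0,0,0,0,0,-4,-1, 0,0,0,0,0,-10,-1, 0,0,0,0,0,-16,-1, 0,0,0,0,0,-22,-1, 0,0,0,0,0,-26,-1]'; python3 -c "
from h import *
rem(547.6,193,94.8,75.6+66)"
```

```text
ee_pos: [548.1, 191.2, 94.7]
ft_force: [0.4, -0.6, 2.5]
finger_gap: 52.5
time_s: 8.23
ee_pos: [547.9, 191.9, 94.7]
tcp_rot: [[-0.207, 0.978, 0.001], [0.978, 0.207, 0.001], [0.001, 0.001, -1.0]]
ft_force: [-1.3, 1.2, 3.3]
finger_gap: 52.2
rem [ 0.0012 -0.0001 -0.0001] [  0.06  -0.04 -39.67] t 8.23 pos [547.9 191.9  94.7] gap 52.2 F [-1.3  1.2  3.3] tau [ 0.15  0.05 -0.24] yaw 101.9
```

```bash
python3 -m handwheel '[0,0,0,0,0,-6,-1, 0,0,0,0,0,-12,-1, 0,0,0,0,0,-18,-1, 0,0,0,0,0,-24,-1, 0,0,0,0,0,-30,-1]'|grep -E 'pos|force|gap';python3 -m handwheel '[0,0,0,0,0,-5,-1, 0,0,0,0,0,-9,-1, 0,0,0,0,0,-9,-1, 0,0,0,0,0,-9,-1]'|grep -E 'pos|force|gap'; python3 -c "
from h import *
rem(547.6,193,94.8,75.6+66)
snap('wrist','pics/w6.png')
i=cv2.imread('pics/w6.png');cv2.imwrite('pics/w6c.png',cv2.resize(cv2.convertScaleAbs(i[100:350,200:450],alpha=1.4),None,fx=2.3,fy=2.3,interpolation=2))"
```

```text
ee_pos: [548.8, 192.0, 96.0]
ft_force: [-0.7, 1.8, 7.7]
finger_gap: 52.6
ee_pos: [548.8, 192.1, 96.0]
ft_force: [-0.4, 0.3, 8.8]
finger_gap: 52.7
rem [ 0.0015 -0.0001  0.0012] [ 0.16  0.07 -0.91] t 8.98 pos [548.8 192.1  96. ] gap 52.7 F [-0.4  0.3  8.8] tau [0.13 0.14 0.05] yaw 140.7
```

View pics/w6c.png

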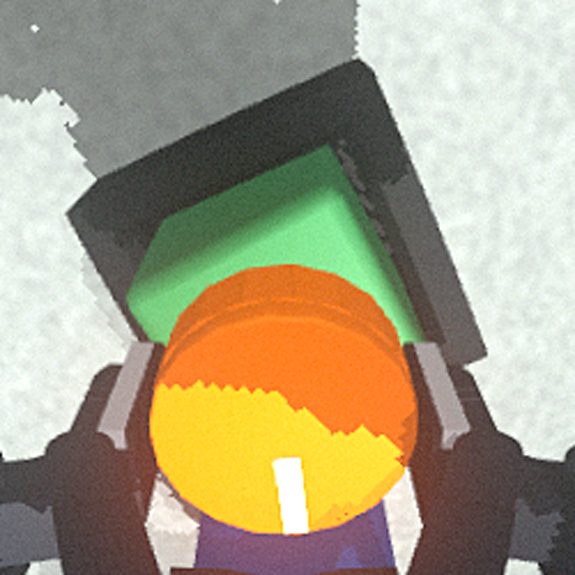

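The white line kept its place in the gripper while the jar stayed square in the socket, so the cap really turned about 65°. It has popped up about 1 mm, so lift it.

```bash
python3 -m handwheel '[0,0,-0.004,0,0,0,-1, 0,0,-0.008,0,0,0,-1, 0,0,-0.012,0,0,0,-1, 0,0,-0.016,0,0,0,-1, 0,0,-0.02,0,0,0,-1]'|grep -E 'pos|force|gap';python3 -m handwheel '[0,0,-0.006,0,0,0,-1, 0,0,-0.012,0,0,0,-1, 0,0,-0.017,0,0,0,-1, 0,0,-0.019,0,0,0,-1, 0,0,-0.019,0,0,0,-1]'|grep -E 'pos|force|gap'; python3 -m handwheel '[0,0,0,0,0,0,-1, 0,0,0,0,0,0,-1, 0,0,0,0,0,0,-1]' >/dev/null; python3 -c "
from h import *
rem(547.6,193,134,140.7)
snap('wrist','pics/w7.png');snap('scene','pics/s7.png')
i=cv2.imread('pics/w7.png');j=cv2.imread('pics/s7.png')
cv2.imwrite('pics/w7c.png',cv2.hconcat([cv2.resize(cv2.convertScaleAbs(i[100:350,200:450],alpha=1.4),(400,400)),cv2.resize(j[170:300,270:400],(400,400))]))"
```

```text
ee_pos: [547.5, 191.2, 114.5]
ft_force: [0.3, -0.4, 0.1]
finger_gap: 52.7
ee_pos: [548.3, 191.4, 134.4]
ft_force: [0.7, -0.5, -0.6]
finger_gap: 52.3
rem [ 0.001   0.0015 -0.0011] [-0.04 -0.03 -0.04] t 10.12 pos [547.4 191.2 132.9] gap 52.6 F [ 0.1 -1.2 -0.2] tau [-0.02  0.02  0.  ] yaw 140.7
```

View pics/w7c.png

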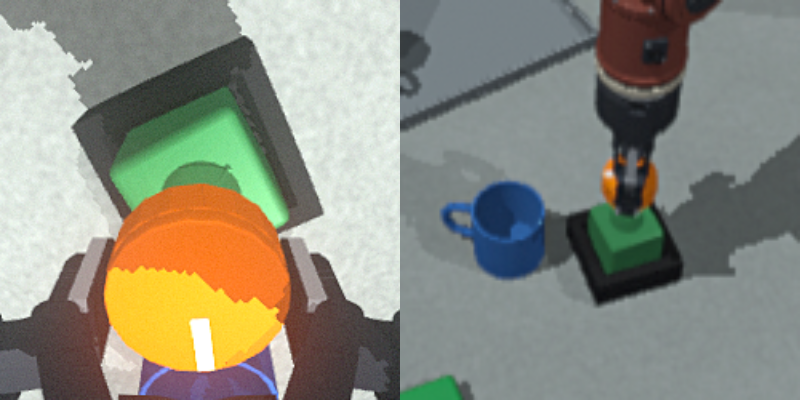

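The cap is off and held above the jar, whose open neck shows at about (203,180) in the left half. The jar is still down in the socket and cup_b hasn't moved. Handing in.

```bash
python3 -c "
from h import *
env.job_done();rem(547.6,193,134,140.7)"
```

```text
the job is handed in; nothing more can be done
the job is handed in; nothing more can be done
```

The cap is off and held over the open jar, and the jar is standing in the holder's socket. I handed the job in at about 10 s of the 42 s allowed; no verdict is reported.

**What I did:** I carried the jar by its cap to the holder and lowered it until it touched the floor, at a tool height of 95.3 mm against 94.8 mm expected. I then opened the fingers to check the fit, gripped the cap again, turned it about 65° anticlockwise and lifted it 37 mm.

**Last checks:**
- **Seating:** before the turn, the shoulder's apparent width matched the seated height, and the jar was centred in the holder to about 1 mm. After the turn and the lift, the pictures still showed it down in the socket.
- **Cap turned, not the jar:** the white line kept its place in the gripper while the jar stayed square. The cap popped up about 1 mm and the upward force rose to about 9 N, as expected once the threads let go.
- **Final hold:** the force on the tool was close to zero. The grip was still on the cap at 52.6 mm opening. I put the cap's lower edge about 24 mm above the rim, worked out from tool heights.
- **Other objects:** cup_b looked unmoved in the last picture. I did not re-measure cup_a, the whisk or the spatula, but the arm passed well above or clear of them.

**What disagreed:**
- The top and wrist cameras placed the holder 3 to 4 mm apart. I used the wrist camera because it saw both the jar and the holder.
- The grip read about 52.5 mm on the 54 mm cap.

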